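# Close the sample chamber and lock it with its bayonet cap

## Robot

A 6-joint arm with a two-finger parallel gripper is mounted at the origin on a cart in front of the work surface, level with it; the furniture and walls round the work are solid. World frame = base frame: x ahead of the robot, y to its left, z up, the work surface at z = 0. Lengths are in m, angles in degrees, forces in N, time in s.
With the tool pointing down it reaches from about 0.25 to 0.725 m from the base axis. Payload 9.7 kg.
Tool frame: the origin (TCP) lies midway between the tips of the shut fingers; the grasp point (between the pads) lies 19 mm behind it (bot.hold_point_z is the distance from the TCP to the grasp point, in m); z points along the fingers, y is the line along which they close (so a half turn about z gives the same grasp; the last joint's range is limited). The gripper opens to 85 mm and grips with 20 to 120 N. Pads are 22 mm wide; open, the fingers measure 114 mm over their backs; the gripper's body (76 mm by 85 mm) begins 54 mm behind the grasp point. The pads swing forward as they close: fully open they stand 13 mm farther back than shut.
Start: joints at [72.193, 4.979, 10.078, 95.1, 0, 90], TCP at [0.168, 0.524, 0.231] pointing down, gripper open.
Joint ranges: [-179.16, 179.16], [-48.56, 103.87], [-65.8, 70.77], [-126.05, 130.52], [-82.76, 87.17], [-180, 180]. Speed limits (degrees/s): [127.2, 127.2, 147.25, 180, 180, 180].

## Interface

Orientations are given as [roll, pitch, yaw] about the fixed x, y, z axes, in that order (R = Rz(yaw) Ry(pitch) Rx(roll)).
In Python, from workcell import bot gives the robot as it stands.
- The arm moves only by the tool play_rows, never from a script. Its argument "steps" is a list that holds one entry, the list of rows, each a list of 4 numbers: the shift along the tool's x, y, z in m, then the turn about the tool's z in rad. In form: [[[tx, ty, tz, yaw], ...]]. A call has exactly 5 rows; each row shifts and turns the commanded pose from where the row before left it, along the tool's axes as they then stand; what a row does not reach is not made up. A row lasts 1/12 s, in which the tool goes at most 41.7 mm and 7.16 degrees, less where a joint would pass 70% of its speed; a pose out of reach is approached as far as the arm can. A call is refused whole if a number of a shift passes 0.0417 or a number of a turn 0.125, either way. A call with a gripper value outside its range is refused whole. "gripper" is the finger opening in m, from 0 to 0.0854, set as the call begins (left out, the last holds). The fingers move at their own pace and stop on an object; "squeeze" is the grip in N (left out, the last holds). Time passes only in rows, so rows that do not move let the fingers close, or fill a call up. It gives the time, the measured TCP pose, the force, the opening and the grip force at its end, in the units of the state.
- bot.get_obs(): the state, without advancing time (a new reading comes with each control period).
- bot.camera(name): name is "scene" or "top" or "wrist"; returns a dict with "img" (384x512x3 uint8, blue, green, red), "vfov" (degrees; the focal length in pixels is half the picture's height over the tangent of half this angle, whatever the lens; pixels are square), "cx", "cy" (the principal point, pixels), "xyz" and "attitude" of the camera in the world. Camera axes: x right, y down, z forward; pixel columns grow to the right and rows downward; lengths in m; the calibration is good to about 2 mm. A picture is of the moment at which its call begins. There is no depth.
- bot.job_done(): hands the job in; it is judged then, once.
The state is a dict: "time": time; "q": joint angles; "qd": joint speeds; "joint_efforts": joint torques, N m; "ee_pos": TCP position; "tcp_rot": TCP orientation; "wrist_force": force on the tool from outside, world axes, zero at the start; "torque": the same for the moment, N m; "opening": finger opening in m; "grasp_force": force on a finger pad.
Only numpy, scipy, OpenCV 4.12 (cv2) and the standard library are available. Lean on these libraries where they do the work, as an engineer would, in place of code of your own. Each camera call takes 0.05 s, during which the arm holds its last target. There are 200 camera calls.

## Task

Lower the open lid of the sample chamber until it is closed, then take the orange bayonet cap from its grey stand and push it straight down into the chamber's spring-loaded socket, through the lid's opening, with its crossbar in line with the slot. With the cap fully down, turn it a quarter turn clockwise (seen from above) to its stop and finish there still holding it: keep gripping the cap and pressing it flush against the spring, do not let go. Leave the other things on the bench where they stand.

Things in the scene. Friction and masses are not known exactly. Their poses are not given: they have to be found in the camera images.
- chamber: White sample chamber, bolted to the bench wherever it stands, 140 (x) x 120 (y) x 56 mm high without the lid. Origin: centre of its underside; z up, x from the front (tab and socket side) to the hinge side. Blue lid on top; with the lid closed the top is 62 mm above the bench.
- lid (a joint): Hinge of the blue lid, rad: 0 closed (lid level), grows as it opens (starts 0.7 to 1.15). Hinge line parallel to the chamber's y at chamber x = +72 mm, z = 56 mm. Lid 6 mm thick, 126 mm wide; the underside is at the hinge height; it reaches 145 mm from the hinge, then its tab. Stiff hinge: it stays where left; 2 to 3 N at the tab moves it. It has a 40 mm square opening round the socket.
- lid_tab (a point): Middle of the outer (upper) face of the black tab at the lid's free edge, 157 mm from the hinge line; the tab is 50 mm wide and reaches 10 mm farther. Its axes are the lid's: z is the normal of the outer face, x points to the hinge.
- socket (a point): Centre of the slot's mouth on the aluminium socket's top face (36 mm square, at chamber x = -40 mm, 62.5 mm above the bench, 0.5 mm above the closed lid). Axes as the chamber's. Slot 28 mm along x, 12 mm wide, through a 12 mm plate; below it the crossbar can turn clockwise (seen from above) about 94 degrees to a fixed stop; counter-clockwise it is blocked after about 14 degrees.
- plunger (a joint): Spring plunger under the slot, m pressed down (0 at rest, 0.012 with the cap fully down). It meets the cap's foot while the cap is still 12 mm above its seat and pushes up with 3 N at first, 8 N with the cap fully down. Turned and let go, the cap would be lifted 6 mm, its crossbar up against the plate.
- cap: Orange bayonet cap, about 100 g, loose. Origin: centre of the underside of its flange (60 mm diameter, 6 mm thick); z up. On top an upright wing grip: 42 mm along x, 12 mm thick along y, top 41 mm above the origin. Below, a 10 mm stem with a crossbar at its foot: 24 mm along x, 8 mm along y, 18 to 26 mm below the origin. Half a turn gives the same shape. Seated, its origin is at socket.
- stand: Grey stand block, fixed, 66 x 66 mm, 40 mm high, with a slot (28 mm along its x, 12 mm wide) in which the cap hangs, flange on the top face, crossbar along the stand's x. Origin: centre of its underside.
- tip_box_yellow: Bystander: box of yellow pipette tips, 104 x 132 x 96 mm, loose.
- vial: Bystander: small vial with a black cap, 27 mm wide, 74 mm high, loose.
- tape_roll: Bystander: green tape roll lying flat, 98 mm wide, 19 mm high, loose.
- timer: Bystander: white timer with red and green buttons, 62 x 62 x 20 mm, loose.
- bottle: Bystander: brown bottle with black cap, 44 mm wide, 78 mm high, loose.
Things that resemble listed ones, but are neither listed nor needed, are in the scene too. Leave any pink look-alike of the chamber alone. Of the things like the cap, leave any that is red; of the rest the larger one is meant.

How it is judged (in metres and radians):
On the way, in this order (a step that is already met when the one before it is completed fails the run):
1. the lid is lowered closed while the cap is still in its stand (value of joint lid below 0.06 rad and distance of cap from where it was at the start of the episode below 0.03 m), for 0.2 s.
2. the cap is pushed down into the socket with its crossbar along the slot, far enough to turn (value of joint lid below 0.06 rad and z of cap in the frame of socket below 0.0065 m and horizontal distance between cap and socket below 0.005 m and angle between the x axis of cap and the x axis of chamber, either way round below 0.4 rad), for 0.02 s.
3. the cap is turned a quarter turn (value of joint lid below 0.06 rad and z of cap in the frame of socket below 0.0075 m and angle between the x axis of cap and the y axis of chamber, either way round below 0.3 rad), for 0.1 s.
At the end, for the whole second after the job is handed in: Lid closed (within 0.06 rad); cap in the socket, centred within 5 mm, upright within 0.08 rad, turned to within 0.3 rad of a quarter turn, its flange held within 3 mm of the socket's top face against the spring, at rest, the fingers still on it with more than 3 N (value of joint lid below 0.06 rad and z of cap in the frame of socket between -0.003 and 0.003 m and horizontal distance between cap and socket below 0.005 m and angle between the x axis of cap and the y axis of chamber, either way round below 0.3 rad and angle between cap's own z axis and vertical below 0.08 rad and contact force between the fingers and cap above 3 N and linear speed of cap below 0.02 m/s); the arm keeps its last pose, push and grip.
It fails at once if the yellow pipette-tip box is moved more than 30 mm (distance of tip_box_yellow from where it was at the start of the episode above 0.03 m).
It fails at once if the vial is moved more than 30 mm (distance of vial from where it was at the start of the episode above 0.03 m).
It fails at once if the green tape roll is moved more than 30 mm (distance of tape_roll from where it was at the start of the episode above 0.03 m).
It fails at once if the timer is moved more than 30 mm (distance of timer from where it was at the start of the episode above 0.03 m).
It fails at once if the brown bottle is moved more than 30 mm (distance of bottle from where it was at the start of the episode above 0.03 m).
It also fails if it takes over 56 s, if anything falls off the work surface, if the arm or the gripper's body presses on something with over 40 N, if the wrist force passes 120 N, or if a joint passes its speed limit or range.

## Working session

There is one attempt and no reset: what is moved stays moved. The work goes in short steps, Python scripts to look and compute and a tool call to move; the robot and the scene stay as the last step left them, time stands still between calls to the robot, and variables do not carry over. Pictures are saved under pics/ and viewed, at most 10 in all, crops included, and the job is handed in when it is done.

Besides the shell and the picture viewer there is one more tool, called after "Call:" by a JSON object that holds its "op" and its "data", one argument or row to a line. play_rows: Moves the arm, as the interface text tells. Its arguments: {"type":"object","properties":{"steps":{"type":"array","items":{"type":"array","items":{"type":"array","items":{"type":"number"}}}},"gripper":{"type":"number"},"squeeze":{"type":"number"}},"required":["steps"]}

```bash
mkdir -p pics; cat > h.py <<'E'
import numpy as np, cv2
from scipy.spatial.transform import Rotation as R
from workcell import bot
def cam(n,f=None):
    c=bot.camera(n)
    if f: cv2.imwrite('pics/'+f,c['img'])
    return c
def rot(c): return R.from_euler('xyz',c['attitude'],degrees=True).as_matrix()
def foc(c): return c['img'].shape[0]/2/np.tan(np.radians(c['vfov'])/2)
def pt(c,u,v,z):
    d=rot(c)@np.array([(u-c['cx'])/foc(c),(v-c['cy'])/foc(c),1]); p=np.array(c['xyz'])
    return p+d*(z-p[2])/d[2]
def px(c,P):
    q=rot(c).T@(np.array(P)-np.array(c['xyz'])); return q[:2]/q[2]*foc(c)+[c['cx'],c['cy']]
E
python3 - <<'E'
from h import *
import pickle
a=cam('top','top.png');b=cam('scene','scene.png')
pickle.dump((a,b),open('c0.pkl','wb'))
for c in(a,b):print({k:v for k,v in c.items() if k!='img'})
o=bot.get_obs();print(o)
E
```

```text
{'vfov': 55.62695408316165, 'cx': 258.45867981368826, 'cy': 194.3021768109928, 'xyz': array([ 0.40412834, -0.04202335,  1.19231021]), 'attitude': array([-170.60014594,   -0.28939181,  -91.72287015])}
{'vfov': 55.51545811069513, 'cx': 260.48475520213833, 'cy': 191.91992117000532, 'xyz': array([-0.02145297, -0.69394718,  0.62227461]), 'attitude': array([-122.12433114,    0.2298647 ,  -43.29090546])}
{'time': 0.1, 'q': array([ 7.21926103e+01,  5.00909806e+00,  1.00376543e+01,  9.50980957e+01,
       -5.96890583e-04,  8.99995726e+01]), 'qd': array([-0.07443843,  0.00296475,  0.06520291,  0.03943348, -0.07621807,
       -0.00969365]), 'joint_efforts': array([ 2.69493330e-04, -5.21560585e+01,  4.65653694e+01,  1.59085274e-02,
        8.38785724e-06, -1.47667180e-05]), 'ee_pos': array([0.16814116, 0.52345673, 0.23063093]), 'tcp_rot': array([-1.79930461e+02,  5.96371389e-04,  1.62193038e+02]), 'wrist_force': array([ 0.31029717, -1.24780734,  0.41092708]), 'torque': array([-0.01165736,  0.03443885,  0.00620254]), 'grasp_force': 0.0, 'opening': 0.08520077268337048}
```

View pics/top.png

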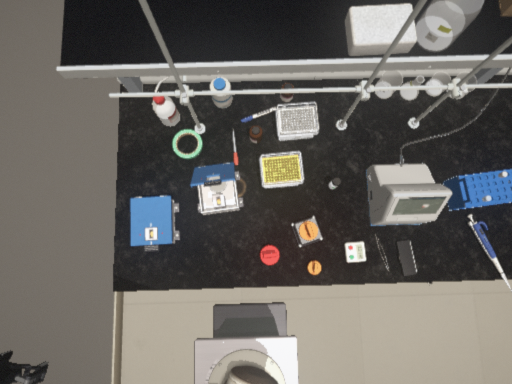

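View pics/scene.png

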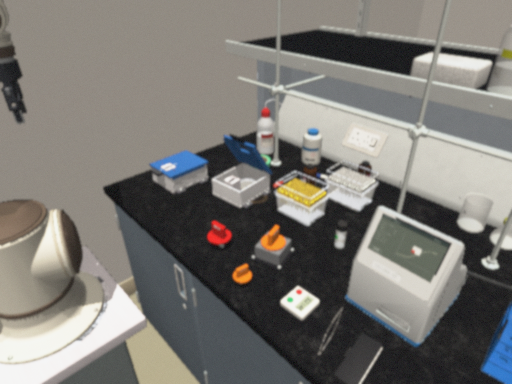

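The scene shows two chambers: one closed at top (151,221) and one open at (218,190). There are three caps: orange in the stand at (307,230), red at (270,255) and small orange at (315,268). I choose the open chamber and the stand cap, and check both in one close crop.

```bash
python3 - <<'E'
from h import *
import pickle
a,b=pickle.load(open('c0.pkl','rb'))
up=lambda i,x,y,w,h,s:cv2.resize(i[y:y+h,x:x+w],None,fx=s,fy=s,interpolation=cv2.INTER_CUBIC)
A=up(a['img'],185,155,66,66,6); B=up(a['img'],282,205,66,66,6); C=up(b['img'],145,130,132,33*2-16,6)
C=up(b['img'],145,128,132,85,3); D=up(b['img'],200,210,132,85,3)
cv2.imwrite('pics/crop.png',np.vstack([np.hstack([A,B]),np.hstack([C,D])])[:,:800] if 0 else cv2.resize(np.vstack([np.hstack([A,B]),np.hstack([C,D])]),(720,590)))
E
```

```text
(no output)
```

View pics/crop.png

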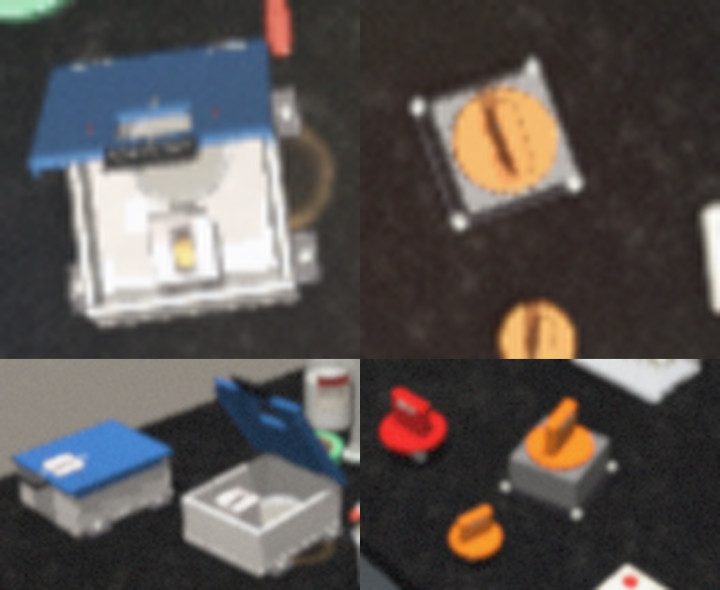

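The crop confirms both: the open white chamber has its hinge on the far side and its tab at about (212,183), and the larger orange cap sits in the grey stand at (308,231). Next I fit the poses.

```bash
python3 - <<'E'
from h import *
import pickle
from scipy.optimize import least_squares
a,b=pickle.load(open('c0.pkl','rb'))
s=720/792
T=lambda x,y:(185+x/6/s,155+y/(6*590/651)); S=lambda x,y:(145+x/3/s,128+(y-396*590/651)/(3*590/651))
T2=lambda x,y:(282+(x-360)/6/s,205+y/(6*590/651))
lid=lambda d,y,h,t:np.array([.072-d*np.cos(t)+h*np.sin(t),y,.056+d*np.sin(t)+h*np.cos(t)])
obs=[(a,T(186,252),lambda t:np.array([-.04,0,.0625]),3),
(a,T(30,163),lambda t:lid(.145,.063,0,t),1),(a,T(272,132),lambda t:lid(.145,-.063,0,t),1),
(a,T(152,152),lambda t:lid(.157,0,0.003,t),1),
(a,T(52,70),lambda t:lid(0,.063,.006,t),1),(a,T(267,42),lambda t:lid(0,-.063,.006,t),1),
(b,S(235,498),lambda t:np.array([-.04,0,.0625]),1),
(b,S(217,378),lambda t:lid(.145,.063,.003,t),1)]
def res(p):
    x,y,w,t=p;c,s_=np.cos(w),np.sin(w);r=[]
    for cm,uv,f,wt in obs:
        P=f(t);r+=list((px(cm,[x+c*P[0]-s_*P[1],y+s_*P[0]+c*P[1],P[2]])-uv)*wt)
    return np.array(r)
o=least_squares(res,[.42,.05,0,.9],loss='soft_l1');print('chamber',o.x,np.degrees(o.x[2]));print(res(o.x).round(1))
x,y,w,t=o.x
M=lambda P:[x+np.cos(w)*P[0]-np.sin(w)*P[1],y+np.sin(w)*P[0]+np.cos(w)*P[1],P[2]]
print('sock',M([-.04,0,.0625]),'tab',M(lid(.157,0,.006,t)),'hinge',M([.072,0,.056]),'tab0',M([-.085,0,.062]))
c=pt(a,*T2(505,140),.046);print('cap',c)
p=pt(a,*T2(485,95),.081);q=pt(a,*T2(515,178),.06);print(p,q)
# stand corners
k=[T2(430,100),T2(533,70),T2(578,182),T2(460,220)]
g=[pt(a,*i,.04) for i in k];print(np.mean(g,0),[np.degrees(np.arctan2(*(g[(i+1)%4]-g[i])[1::-1])) for i in range(4)])
E
```

```text
chamber [0.61225401 0.07536355 0.11192321 1.03050329] 6.4127278422423215
[-0.2 -0.3  0.5  0.4  0.3 -0.1 -0.1 -0.3  0.4  0.3  0.2  0.1 -0.1  0.2
 -1.  -1.3]
sock [np.float64(0.572504283820864), np.float64(0.07089596528631993), 0.0625] tab [np.float64(0.6086631583923008), np.float64(0.07495996661559941), np.float64(0.1937229273451079)] hinge [np.float64(0.683803514674898), np.float64(0.08340521031951248), 0.056] tab0 [np.float64(0.5277858428527253), np.float64(0.06586992933548365), 0.062]
cap [ 0.47299856 -0.20748441  0.046     ]
[ 0.49643242 -0.19254357  0.081     ] [ 0.45045001 -0.21000521  0.06      ]
[ 0.47187942 -0.2055154   0.04      ] [np.float64(-75.4895479570199), np.float64(-161.16799620139975), np.float64(105.91785342228879), np.float64(11.390827690260632)]
```

```bash
python3 - <<'E'
from h import *
import pickle
a,b=pickle.load(open('c0.pkl','rb'))
def tri(u1,u2):
    f=lambda z:np.linalg.norm(px(b,pt(a,*u1,z))-u2)
    zs=np.arange(0,.9,.01);z=min(zs,key=f);return pt(a,*u1,z),f(z)
print('clampL',tri((184,95),(278,90)),'clampM',tri((362,90),(419,131)),'shelf left end',tri((62,72),(228,44)))
for z in(.3,.5):print(pt(a,212,90,z),pt(a,212,72,z))
E
```

```text
clampL (array([0.83281249, 0.14060264, 0.27      ]), np.float64(2.0599237822531165)) clampM (array([ 0.83848866, -0.3426004 ,  0.26      ]), np.float64(4.41126904068257)) shelf left end (array([0.85357502, 0.41555999, 0.37      ]), np.float64(1.6086369780256127))
[0.83068987 0.06181607 0.3       ] [0.88106438 0.06135073 0.3       ]
[0.73508152 0.03854179 0.5       ] [0.77416523 0.03818074 0.5       ]
```

Call:
{"op": "play_rows", "data": {
  "steps": [
    [[-0.0385,-0.019,-0.01,0],[-0.0385,-0.019,-0.01,0],[-0.0385,-0.019,-0.01,0],[-0.0385,-0.019,0,0],[-0.0385,-0.019,0,0]]
  ],
  "gripper": 0
}}

```text
time: 0.52
ee_pos: [0.3165, 0.3797, 0.26]
tcp_rot: [180.0, 0.0, 162.2]
wrist_force: [0.5, 0.9, -0.3]
opening: 0.0253
grasp_force: 0.0
```

Call:
{"op": "play_rows", "data": {
  "steps": [
    [[-0.0385,-0.019,0,0],[-0.0385,-0.019,0,0],[-0.0385,-0.019,0,0],[-0.0385,-0.019,0,0],[-0.0385,-0.019,0,0]]
  ]
}}

```text
time: 0.93
ee_pos: [0.4663, 0.2342, 0.2595]
tcp_rot: [-180.0, -0.0, 162.2]
wrist_force: [0.7, 1.4, 0.4]
opening: 0.0002
grasp_force: 0.0
```

Call:
{"op": "play_rows", "data": {
  "steps": [
    [[-0.0385,-0.019,0,0],[-0.0385,-0.019,0,0],[-0.0385,-0.019,0,0],[-0.0385,-0.019,0,0],[-0.0385,-0.019,0,0]]
  ]
}}

```text
time: 1.35
ee_pos: [0.616, 0.0893, 0.2593]
tcp_rot: [-180.0, -0.0, 162.2]
wrist_force: [1.1, 1.6, 0.6]
opening: 0.0004
grasp_force: 0.0
```

Call:
{"op": "play_rows", "data": {
  "steps": [
    [[0,0,0,-0.1],[0,0,0,-0.1],[0,0,0,-0.1],[0,0,0,-0.125],[0,0,0,0]]
  ]
}}

```text
time: 1.77
ee_pos: [0.6149, 0.091, 0.259]
tcp_rot: [-180.0, -0.1, -173.1]
wrist_force: [1.0, -1.1, -0.6]
opening: 0.0005
grasp_force: 0.0
```

```bash
python3 - <<'E'
from h import *
o=bot.get_obs();print(o['q'],o['ee_pos'],o['tcp_rot'])
c=cam('wrist','w1.png');print({k:v for k,v in c.items() if k!='img'})
E
```

```text
[8.41724785e+00 1.61988636e+01 2.61171577e+01 9.99784888e+01
 8.29546479e-04 1.55721767e+00] [0.61487736 0.0909905  0.2590424 ] [-1.79999193e+02 -6.01949946e-02 -1.73139971e+02]
{'vfov': 62.320791871567856, 'cx': 251.9410962672913, 'cy': 189.88484386159058, 'xyz': array([0.54456764, 0.08175107, 0.40104774]), 'attitude': array([ 1.63628728e+02, -1.34098976e-02,  9.68365351e+01])}
```

View pics/w1.png

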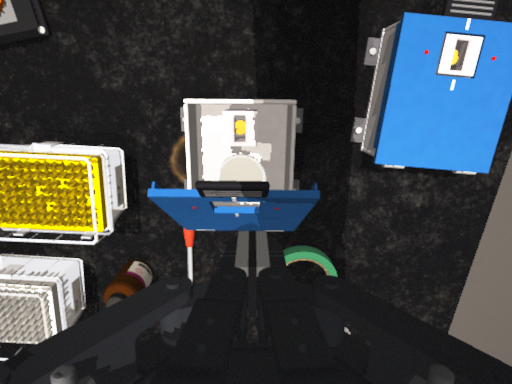

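The wrist view shows the white chamber with its socket slot at (239,127) and the black tab at (233,188). The other chamber, at right, is closed. I check the model against this picture.

```bash
python3 - <<'E'
from h import *
c=bot.camera('wrist')
print('sock pred',px(c,[.5725,.0709,.0625]),'obs->',pt(c,239.5,128,.0625),'tab pred',px(c,[.6087,.0750,.1937]), 'tab end', px(c,[.6087-.005,.0750-.0006,.1937+.0086]))
print([pt(c,u,v,.056) for u,v in((184,100),(298,101))])
E
```

```text
sock pred [237.9646457  123.02809079] obs-> [0.57742645 0.07301331 0.0625    ] tab pred [230.61247807 192.76543604] tab end [229.56068688 189.21283377]
[array([0.55580582, 0.01224219, 0.056     ]), array([0.54350279, 0.13089438, 0.056     ])]
```

Call:
{"op": "play_rows", "data": {
  "steps": [
    [[-0.01,-0.01,0,0],[-0.006,-0.006,0.01,0],[0,0,0.02,0],[0,0,0.02,0],[0,0,0,0]]
  ]
}}

```text
time: 2.28
ee_pos: [0.6314, 0.0767, 0.2044]
tcp_rot: [-180.0, -0.4, -173.6]
wrist_force: [-0.8, -0.1, -0.8]
opening: -0.0001
grasp_force: 0.0
```

Call:
{"op": "play_rows", "data": {
  "steps": [
    [[0.005,0,0.006,0],[0.004,0,0.005,0],[0.01,0,0.007,0],[0.01,0,0.007,0],[0.009,0,0.007,0]]
  ]
}}

```text
time: 2.7
ee_pos: [0.5947, 0.0728, 0.178]
tcp_rot: [180.0, 0.1, -173.5]
wrist_force: [1.1, -0.1, 0.4]
opening: -0.0
grasp_force: 0.5
```

Call:
{"op": "play_rows", "data": {
  "steps": [
    [[0.007,0,0.008,0],[0.007,0,0.008,0],[0.007,0,0.008,0],[0.006,0,0.009,0],[0.006,0,0.009,0]]
  ]
}}

```text
time: 3.12
ee_pos: [0.5619, 0.069, 0.1362]
tcp_rot: [180.0, 0.1, -173.5]
wrist_force: [1.8, -0.3, 0.8]
opening: 0.0001
grasp_force: 0.4
```

Call:
{"op": "play_rows", "data": {
  "steps": [
    [[0.005,0,0.009,0],[0.005,0,0.01,0],[0.004,0,0.01,0],[0.004,0,0.01,0],[0,0,0,0]]
  ]
}}

```text
time: 3.53
ee_pos: [0.543, 0.0669, 0.0955]
tcp_rot: [-180.0, -0.1, -173.5]
wrist_force: [-0.1, -0.2, -0.3]
opening: -0.0003
grasp_force: 0.0
```

Call:
{"op": "play_rows", "data": {
  "steps": [
    [[0.002,0,0.01,0],[0.002,0,0.008,0],[0,0,0.006,0],[0,0,0.005,0],[0,0,0,0]]
  ]
}}

```text
time: 3.95
ee_pos: [0.5398, 0.0664, 0.0664]
tcp_rot: [-180.0, -0.1, -173.5]
wrist_force: [-0.6, 0.5, 0.2]
opening: 0.0001
grasp_force: 0.0
```

Call:
{"op": "play_rows", "data": {
  "steps": [
    [[0,0,0.002,0],[0,0,0.002,0],[0,0,0.001,0],[0,0,0,0],[0,0,0,0]]
  ]
}}

```text
time: 4.37
ee_pos: [0.5403, 0.0665, 0.0627]
tcp_rot: [180.0, 0.0, -173.5]
wrist_force: [0.0, 0.2, 0.7]
opening: 0.0001
grasp_force: 0.0
```

Call:
{"op": "play_rows", "data": {
  "steps": [
    [[0,0,0.002,0],[0,0,0.002,0],[0,0,0,0],[0,0,0,0],[0,0,0,0]]
  ]
}}

```text
time: 4.78
ee_pos: [0.5406, 0.0665, 0.0616]
tcp_rot: [-180.0, 0.1, -173.5]
wrist_force: [-10.1, -1.3, 22.7]
opening: 0.0001
grasp_force: 11.3
```

```bash
python3 - <<'E'
from h import *
c=cam('wrist');s=cam('scene')
i=cv2.resize(c['img'],None,fx=.9,fy=.9)[:, :]
j=cv2.resize(s['img'][110:230,130:300],None,fx=2.0,fy=2.0)
k=np.zeros((346,340,3),np.uint8);k[:240]=j
cv2.imwrite('pics/w2.png',np.hstack([i,k]))
E
```

```text
(no output)
```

View pics/w2.png

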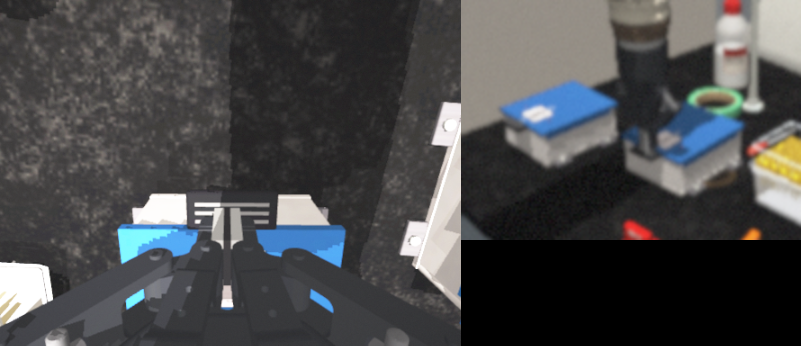

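The lid is closed: contact at 22 N with z = 0.0616. I retreat up and back for a clean view of the socket.

Call:
{"op": "play_rows", "data": {
  "steps": [
    [[0,0,-0.035,0],[-0.015,0,-0.035,0],[-0.02,0,-0.035,0],[-0.02,0,-0.035,0],[0,0,-0.035,0]]
  ]
}}

```text
time: 5.3
ee_pos: [0.5968, 0.073, 0.2343]
tcp_rot: [-180.0, 0.0, -173.5]
wrist_force: [1.9, 0.2, 0.7]
opening: 0.0002
grasp_force: 0.0
```

Call:
{"op": "play_rows", "data": {
  "steps": [
    [[0,0,0,0],[0,0,0,0],[0,0,0,0],[0,0,0,0],[0,0,0,0]]
  ],
  "gripper": 0.0854
}}

```text
time: 5.72
ee_pos: [0.5942, 0.0727, 0.2323]
tcp_rot: [-180.0, -0.1, -173.5]
wrist_force: [-0.2, 0.6, -0.3]
opening: 0.0607
grasp_force: 0.0
```

```bash
python3 - <<'E'
from h import *
import pickle
o=bot.get_obs();print(o['ee_pos'],o['tcp_rot'])
c=cam('wrist');pickle.dump((c,o),open('c2.pkl','wb'))
u,v=px(c,[.575,.0715,.0625]);print(u,v)
x0,y0=int(u)-60,max(0,int(v)-50)
print(x0,y0)
cv2.imwrite('pics/w3.png',cv2.resize(c['img'][y0:y0+100,x0:x0+130],None,fx=6,fy=6,interpolation=cv2.INTER_CUBIC))
E
```

```text
[0.59422755 0.07270782 0.23232201] [-1.79998287e+02 -1.17903121e-01 -1.73452561e+02]
253.6764629214004 151.2974549345073
193 101
```

View pics/w3.png

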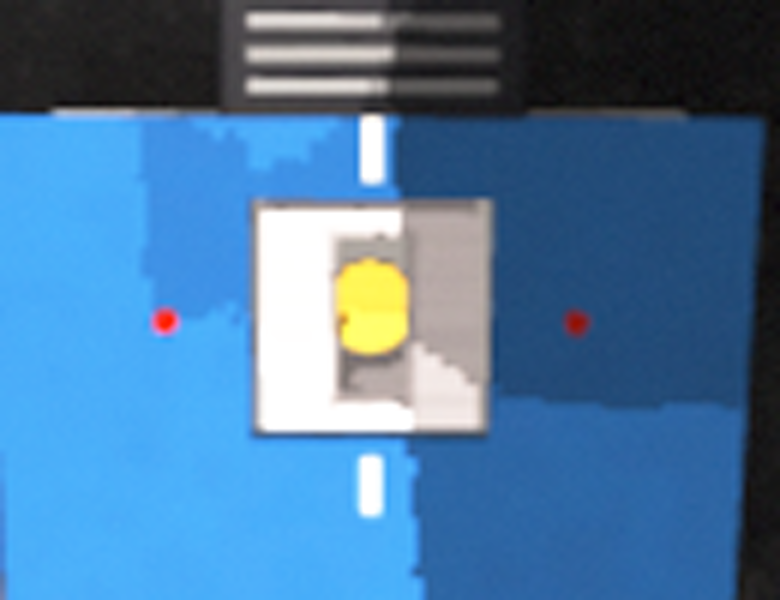

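```bash
python3 - <<'E'
from h import *
import pickle
c,o=pickle.load(open('c2.pkl','rb'))
P=lambda x,y,z:pt(c,193+(x+.5)/6-.5,101+(y+.5)/6-.5,z)
print('sock',P(371.8,318.5,.0625))
d=P(371.5,150,.062)-P(370,485,.062);print(np.degrees(np.arctan2(-d[1],-d[0])))
d=P(165,321,.062)-P(576,323,.062);print(np.degrees(np.arctan2(-d[0],d[1])), d)
E
```

```text
sock [0.57724692 0.07263123 0.0625    ]
6.3897105509523975
-173.76284673524495 [ 7.38622854e-03 -6.75831918e-02  5.55111512e-17]
```

Call:
{"op": "play_rows", "data": {
  "steps": [
    [[0.017,-0.0327,0,0],[0.017,-0.0327,0,0],[0.017,-0.0327,0,0],[0.017,-0.0327,0,0],[0.017,-0.0327,0,0]]
  ]
}}

```text
time: 6.18
ee_pos: [0.5278, -0.1006, 0.2331]
tcp_rot: [180.0, -0.0, -173.4]
wrist_force: [0.2, -0.0, -0.3]
opening: 0.0854
grasp_force: 0.0
```

Call:
{"op": "play_rows", "data": {
  "steps": [
    [[0.017,-0.0327,0,0],[0.017,-0.0327,0,0],[0.017,-0.0327,0,0],[0,0,0,-0.083],[0,0,0,-0.083]]
  ]
}}

```text
time: 6.6
ee_pos: [0.4883, -0.2045, 0.2331]
tcp_rot: [180.0, -0.0, -164.0]
wrist_force: [0.7, 0.5, 0.4]
opening: 0.0854
grasp_force: 0.0
```

Call:
{"op": "play_rows", "data": {
  "steps": [
    [[0,0,0,0],[0,0,0,0],[0,0,0,0],[0,0,0,0],[0,0,0,0]]
  ]
}}

```text
time: 7.02
ee_pos: [0.4897, -0.2022, 0.2335]
tcp_rot: [180.0, -0.0, -164.0]
wrist_force: [-1.0, 0.6, -0.4]
opening: 0.0851
grasp_force: 0.0
```

```bash
python3 - <<'E'
from h import *
import pickle
o=bot.get_obs();print(o['ee_pos'],o['tcp_rot'])
c=cam('wrist');pickle.dump((c,o),open('c3.pkl','wb'))
u,v=px(c,[.473,-.2065,.05]);print(u,v)
x0,y0=int(u)-65,max(0,int(v)-50)
print(x0,y0)
cv2.imwrite('pics/w4.png',cv2.resize(c['img'][y0:y0+100,x0:x0+130],None,fx=6,fy=6,interpolation=cv2.INTER_CUBIC))
E
```

```text
[ 0.48965421 -0.20219258  0.23352928] [ 1.79992037e+02 -1.09212235e-02 -1.63969277e+02]
253.2091043710835 150.82554859411692
188 100
```

View pics/w4.png

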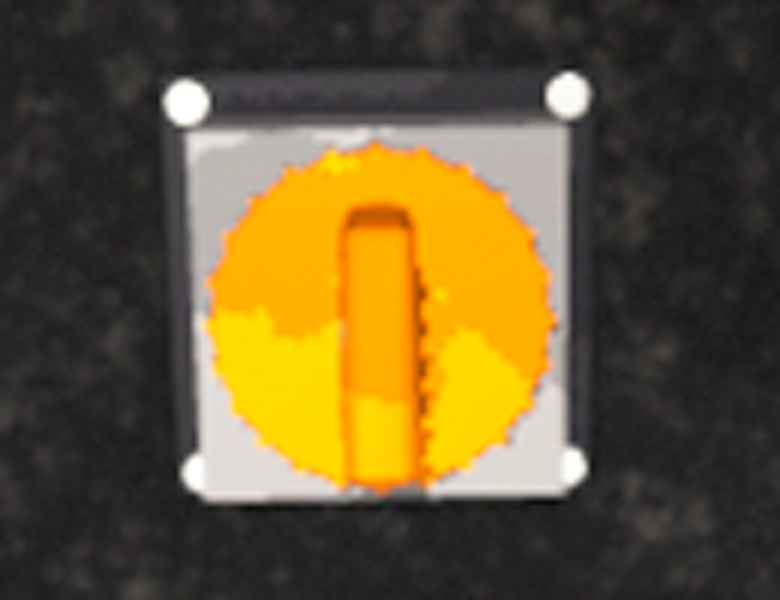

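```bash
python3 - <<'E'
from h import *
import pickle
c,o=pickle.load(open('c3.pkl','rb'))
P=lambda x,y,z:pt(c,188+(x+.5)/6-.5,100+(y+.5)/6-.5,z)
print('flange',P(381.5,316,.046),'stand',np.mean([P(*k,.04) for k in((187,128),(570,124),(567,492),(203,498))],0),'wing',P(381,354,.081))
for p,q,z in(((378,228),(383,480),.081),((378.5,126),(385,495),.04)):
  d=P(*q,z)-P(*p,z);print(np.degrees(np.arctan2(d[1],d[0])))
E
```

```text
flange [ 0.47566122 -0.2079386   0.046     ] stand [ 0.47656316 -0.20764411  0.04      ] wing [ 0.4756932  -0.20793045  0.081     ]
17.084158127100803
16.975444825457675
```

```bash
python3 - <<'E'
from h import *
class C(dict):pass
c=dict(vfov=62.32079,cx=251.941,cy=189.885,xyz=[.54456764,.08175107,.40104774],attitude=[163.628728,-.0134,96.8365],img=np.zeros((384,512,3)))
w=np.radians(-173.14);X=np.array([np.cos(w),np.sin(w),0]);Y=np.array([np.sin(w),-np.cos(w),0]);Z=np.array([0,0,-1])
T=np.array([.61488,.09099,.25904])
for x in(-.011,0,.011):
  for z in(0,-.01):print(x,z,px(c,T+X*x+Z*z),[px(c,T+X*x+Y*y+Z*z)[0].round(1) for y in(-.01,.01)])
i=cv2.imread('pics/w1.png');cv2.imwrite('pics/w1c.png',cv2.resize(i[205:325,175:330],None,fx=5,fy=5,interpolation=cv2.INTER_CUBIC))
E
```

```text
-0.011 0 [253.48500539 266.73571833] [np.float64(233.6), np.float64(273.4)]
-0.011 -0.01 [253.58889403 277.63652422] [np.float64(232.4), np.float64(274.8)]
0 0 [253.50647632 246.81166514] [np.float64(233.2), np.float64(273.8)]
0 -0.01 [253.61396627 256.63935629] [np.float64(232.0), np.float64(275.3)]
0.011 0 [253.52881666 226.08083401] [np.float64(232.8), np.float64(274.3)]
0.011 -0.01 [253.64012161 234.7351267 ] [np.float64(231.5), np.float64(275.8)]
```

View pics/w1c.png

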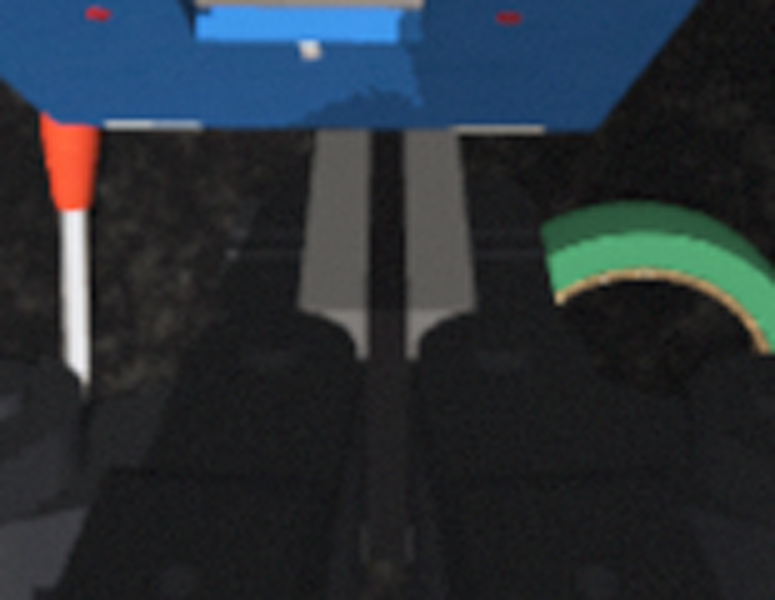

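Call:
{"op": "play_rows", "data": {
  "steps": [
    [[0.0175,-0.0012,0,-0.0175],[0,0,0.035,0],[0,0,0.035,0],[0,0,0.035,0],[0,0,0.035,0]]
  ],
  "squeeze": 80
}}

```text
time: 7.48
ee_pos: [0.473, -0.2084, 0.0923]
tcp_rot: [-180.0, 0.0, -163.0]
wrist_force: [0.5, -0.0, 0.5]
opening: 0.0852
grasp_force: 0.0
```

Call:
{"op": "play_rows", "data": {
  "steps": [
    [[0,0,0.016,0],[0,0,0.016,0],[0,0,0.0115,0],[0,0,0,0],[0,0,0,0]]
  ]
}}

```text
time: 7.9
ee_pos: [0.473, -0.2085, 0.0503]
tcp_rot: [180.0, -0.0, -162.9]
wrist_force: [-0.1, -0.3, -0.3]
opening: 0.0857
grasp_force: 0.0
```

Call:
{"op": "play_rows", "data": {
  "steps": [
    [[0,0,0,0],[0,0,0,0],[0,0,0,0],[0,0,0,0],[0,0,0,0]]
  ],
  "gripper": 0
}}

```text
time: 8.32
ee_pos: [0.4733, -0.2087, 0.0506]
tcp_rot: [-180.0, 0.0, -162.9]
wrist_force: [-0.2, 0.2, -0.2]
opening: 0.0258
grasp_force: 0.0
```

Call:
{"op": "play_rows", "data": {
  "steps": [
    [[0,0,0,0],[0,0,0,0],[0,0,0,0],[0,0,0,0],[0,0,0,0]]
  ]
}}

```text
time: 8.73
ee_pos: [0.4733, -0.2087, 0.0505]
tcp_rot: [-180.0, 0.0, -162.9]
wrist_force: [0.2, -0.7, 5.2]
opening: 0.0108
grasp_force: 78.6
```

Call:
{"op": "play_rows", "data": {
  "steps": [
    [[0,0,-0.01,0],[0,0,-0.02,0],[0,0,-0.03,0],[0,0,-0.035,0],[0,0,-0.035,0]]
  ]
}}

```text
time: 9.15
ee_pos: [0.4724, -0.2083, 0.1814]
tcp_rot: [179.9, -0.1, -162.9]
wrist_force: [1.3, -0.9, -0.8]
opening: 0.0106
grasp_force: 77.9
```

Call:
{"op": "play_rows", "data": {
  "steps": [
    [[0,0,0,0],[0,0,0,0],[0,0,0,0],[0,0,0,0],[0,0,0,0]]
  ]
}}

```text
time: 9.57
ee_pos: [0.4725, -0.2083, 0.1787]
tcp_rot: [179.9, -0.1, -162.9]
wrist_force: [0.1, -0.7, -1.2]
opening: 0.011
grasp_force: 78.0
```

```bash
python3 - <<'E'
from h import *
o=bot.get_obs();print(o['ee_pos'],o['tcp_rot'],o['wrist_force'])
c=cam('wrist','w5.png');T=o['ee_pos'];w=np.radians(o['tcp_rot'][2]);X=np.array([np.cos(w),np.sin(w),0])
for x in (-.03,0,.03):print(px(c,T+X*x-[0,0,.0105]))
for x in (-.021,0,.021):print(px(c,T+X*x+[0,0,.0305]))
i=c['img'];cv2.imwrite('pics/w5c.png',cv2.resize(i[180:300,170:330],None,fx=5,fy=5,interpolation=cv2.INTER_CUBIC))
E
```

```text
[ 0.47245854 -0.20833059  0.1786914 ] [ 1.79905594e+02 -1.08489846e-01 -1.62939770e+02] [ 0.05168661 -0.705315   -1.19230946]
[253.54039208 287.99801523]
[253.59601374 238.01739731]
[253.65757505 182.69951817]
[254.20058071 325.8072273 ]
[254.28225911 281.73894913]
[254.3718992  233.37507045]
```

View pics/w5c.png

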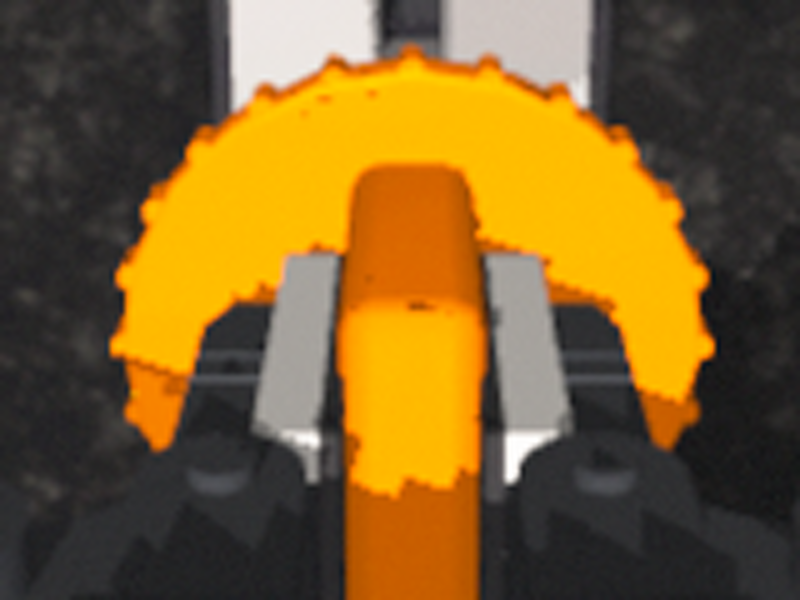

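The cap is held, and its offset from the fingers agrees with the earlier measurement. I carry it over the socket.

Call:
{"op": "play_rows", "data": {
  "steps": [
    [[0,0,0,0.093],[0,0,0,0.093],[-0.01,0.02,0,0],[-0.0165,0.0335,0,0],[-0.0165,0.0335,0,0]]
  ]
}}

```text
time: 10.03
ee_pos: [0.5058, -0.1169, 0.1794]
tcp_rot: [180.0, -0.1, -173.8]
wrist_force: [1.1, -0.7, -0.8]
opening: 0.0108
grasp_force: 78.0
```

Call:
{"op": "play_rows", "data": {
  "steps": [
    [[-0.0165,0.0335,0,0],[-0.0165,0.0335,0,0],[-0.0165,0.0335,0,0],[-0.0165,0.0335,0,0],[-0.0165,0.0335,0,0]]
  ]
}}

```text
time: 10.45
ee_pos: [0.5694, 0.0602, 0.1794]
tcp_rot: [-180.0, -0.1, -173.6]
wrist_force: [0.8, -0.6, -0.8]
opening: 0.0107
grasp_force: 78.0
```

Call:
{"op": "play_rows", "data": {
  "steps": [
    [[-0.007,0.0131,0,0],[0,0,0.02,0],[0,0,0.02,0],[0,0,0,0],[0,0,0,0]]
  ]
}}

```text
time: 10.87
ee_pos: [0.5739, 0.0717, 0.139]
tcp_rot: [-180.0, -0.2, -173.6]
wrist_force: [-0.3, 0.5, -0.1]
opening: 0.0108
grasp_force: 78.1
```

```bash
python3 - <<'E'
from h import *
o=bot.get_obs();print(o['ee_pos'],o['tcp_rot'],o['wrist_force'])
w=np.radians(o['tcp_rot'][2]);d=np.array([.5742,.0724])-o['ee_pos'][:2]
print('tx',d@[np.cos(w),np.sin(w)],'ty',d@[np.sin(w),-np.cos(w)],'turn',np.radians(o['tcp_rot'][2]+173.6))
E
```

```text
[0.57394711 0.07170427 0.13897427] [-1.79991299e+02 -1.79315355e-01 -1.73608910e+02] [-0.32688379  0.47584385 -0.13608899]
tx -0.00032876375297894583 ty 0.0006632532332982672 turn -0.00015550106773222895
```

Call:
{"op": "play_rows", "data": {
  "steps": [
    [[-0.0003,0.0007,0.015,0],[0,0,0.015,0],[0,0,0.004,0],[0,0,0,0],[0,0,0,0]]
  ]
}}

```text
time: 11.28
ee_pos: [0.5754, 0.0725, 0.1074]
tcp_rot: [-180.0, 0.1, -173.6]
wrist_force: [0.1, 0.1, -0.0]
opening: 0.0107
grasp_force: 78.1
```

Call:
{"op": "play_rows", "data": {
  "steps": [
    [[0,0,0.003,0],[0,0,0.003,0],[0,0,0.003,0],[0,0,0.002,0],[0,0,0,0]]
  ]
}}

```text
time: 11.7
ee_pos: [0.5749, 0.0728, 0.0946]
tcp_rot: [-180.0, -0.0, -173.6]
wrist_force: [0.4, -1.0, -0.2]
opening: 0.0108
grasp_force: 78.1
```

It has entered the slot without force. I press on down.

Call:
{"op": "play_rows", "data": {
  "steps": [
    [[0,0,0.003,0],[0,0,0.003,0],[0,0,0.003,0],[0,0,0.003,0],[0,0,0,0]]
  ]
}}

```text
time: 12.12
ee_pos: [0.5751, 0.0728, 0.0828]
tcp_rot: [-180.0, 0.0, -173.6]
wrist_force: [-0.3, 0.9, 2.5]
opening: 0.011
grasp_force: 78.4
```

Call:
{"op": "play_rows", "data": {
  "steps": [
    [[0,0,0.003,0],[0,0,0.003,0],[0,0,0.002,0],[0,0,0.001,0],[0,0,0,0]]
  ]
}}

```text
time: 12.53
ee_pos: [0.5752, 0.0728, 0.0743]
tcp_rot: [180.0, 0.0, -173.6]
wrist_force: [-2.3, -0.2, 5.8]
opening: 0.0107
grasp_force: 78.8
```

Call:
{"op": "play_rows", "data": {
  "steps": [
    [[0,0,0.001,0],[0,0,0.001,0],[0,0,0,0],[0,0,0,0],[0,0,0,0]]
  ]
}}

```text
time: 12.95
ee_pos: [0.5752, 0.0728, 0.0731]
tcp_rot: [180.0, 0.1, -173.6]
wrist_force: [-3.0, 0.1, 9.8]
opening: 0.0109
grasp_force: 79.8
```

Call:
{"op": "play_rows", "data": {
  "steps": [
    [[0,0,0.0007,0],[0,0,0.0007,0],[0,0,0,0],[0,0,0,0],[0,0,0,0]]
  ]
}}

```text
time: 13.37
ee_pos: [0.5753, 0.0729, 0.073]
tcp_rot: [180.0, 0.1, -173.6]
wrist_force: [-8.5, -0.5, 18.6]
opening: 0.0111
grasp_force: 81.4
```

Call:
{"op": "play_rows", "data": {
  "steps": [
    [[0.0005,0,0,0.04],[0,0,0,0.08],[0,0,0,0.08],[0,0,0,0.08],[0,0,0,0.08]]
  ]
}}

```text
time: 13.78
ee_pos: [0.5763, 0.073, 0.0731]
tcp_rot: [179.9, 0.3, 165.6]
wrist_force: [1.4, 0.0, 13.8]
opening: 0.0108
grasp_force: 80.4
```

```bash
python3 - <<'E'
from h import *
o=bot.get_obs();print(o['ee_pos'],o['tcp_rot'],o['wrist_force'],o['torque'],o['q'])
E
```

```text
[0.57629858 0.07304243 0.07314021] [179.88577926   0.26517738 165.55877908] [ 1.4279428   0.03760593 13.84681309] [ 0.31087613 -0.12591     0.14095275] [ 7.21932491e+00  8.73680300e+00 -3.28958460e+00  7.76850005e+01
  8.27695445e-03  2.16603024e+01]
```

Turning freely, with low torque. I continue the turn.

Call:
{"op": "play_rows", "data": {
  "steps": [
    [[0,0,0,0.1],[0,0,0,0.1],[0,0,0,0.1],[0,0,0,0.1],[0,0,0,0.1]]
  ]
}}

```text
time: 14.2
ee_pos: [0.5775, 0.0743, 0.0732]
tcp_rot: [179.6, 0.2, 136.9]
wrist_force: [7.0, 7.1, 10.3]
opening: 0.0108
grasp_force: 79.8
```

Call:
{"op": "play_rows", "data": {
  "steps": [
    [[0,0,0,0.1],[0,0,0,0.1],[0,0,0,0.1],[0,0,0,0.1],[0,0,0,0.1]]
  ]
}}

```text
time: 14.62
ee_pos: [0.578, 0.0749, 0.0733]
tcp_rot: [179.5, -0.1, 108.3]
wrist_force: [8.4, 9.9, 9.7]
opening: 0.0109
grasp_force: 79.6
```

```bash
python3 - <<'E'
from h import *
o=bot.get_obs();print(o['ee_pos'],o['tcp_rot'],o['wrist_force'],o['torque'])
E
```

```text
[0.57795775 0.07493055 0.07330266] [ 1.79466816e+02 -9.46673483e-02  1.08283274e+02] [8.40408103 9.87132673 9.65951367] [ 2.18890775 -1.95130266  0.08245445]
```

Call:
{"op": "play_rows", "data": {
  "steps": [
    [[0.0007,0.0013,0.0004,0.08],[0.0007,0.0012,0.0004,0.08],[0,0,0,0.06],[0,0,0,0],[0,0,0,0]]
  ]
}}

```text
time: 15.03
ee_pos: [0.5777, 0.0756, 0.0731]
tcp_rot: [179.8, -0.1, 95.9]
wrist_force: [-6.0, 3.0, 21.3]
opening: 0.0108
grasp_force: 81.6
```

```bash
python3 - <<'E'
from h import *
o=bot.get_obs();print(o['ee_pos'],o['tcp_rot'],o['wrist_force'],o['torque'])
E
```

```text
[0.57767061 0.07558083 0.07307252] [ 1.79755400e+02 -7.52027499e-02  9.58786349e+01] [-6.04706486  2.96119073 21.26860495] [0.52290071 1.39269143 0.00805387]
```

Call:
{"op": "play_rows", "data": {
  "steps": [
    [[0.0004,-0.0007,0,0.025],[0,0,0,0.025],[0,0,0,0],[0,0,0,0],[0,0,0,0]]
  ]
}}

```text
time: 15.45
ee_pos: [0.5773, 0.0757, 0.0731]
tcp_rot: [179.7, -0.1, 93.0]
wrist_force: [-3.1, 1.5, 20.4]
opening: 0.0106
grasp_force: 81.4
```

```bash
python3 - <<'E'
from h import *
o=bot.get_obs();print(o['ee_pos'],o['tcp_rot'],o['wrist_force'],o['torque'],o['grasp_force'],o['qd'].round(2))
c=cam('wrist');s=cam('scene')
i=cv2.resize(c['img'],None,fx=.9,fy=.9)
k=np.zeros((346,340,3),np.uint8);k[:300]=cv2.resize(s['img'][140:215,200:285],(340,300),interpolation=cv2.INTER_CUBIC)
cv2.imwrite('pics/end.png',np.hstack([i,k]))
E
```

```text
[0.57730773 0.07573961 0.07306865] [ 1.79716623e+02 -6.43642723e-02  9.30329726e+01] [-3.07965314  1.50516326 20.44867912] [0.33349147 1.00562814 0.02562992] 81.39477968215942 [ 0.04  0.02 -0.    0.05 -0.05 -0.06]
```

View pics/end.png

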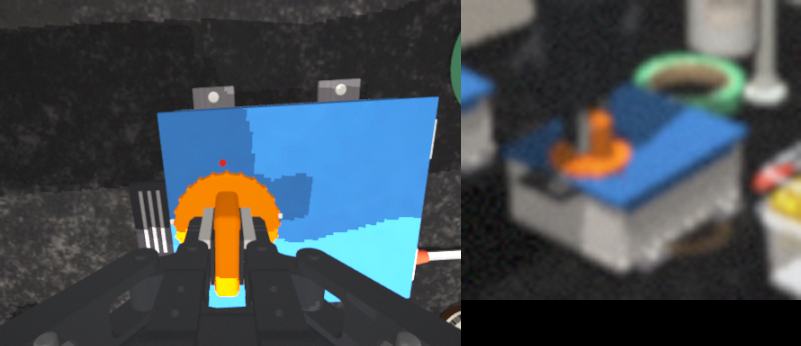

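The picture shows the cap flush on the closed lid, its wing turned across the slot and still gripped at 81 N. It presses down with about 20 N and is at rest, so I hand in.

```bash
python3 -c "
from workcell import bot
print(bot.job_done())"
```

```text
the job is handed in; nothing more can be done
None
```

I closed the lid, pushed the cap down into the socket to its seat and turned it about 93° clockwise. I handed in at 15.5 s with the cap still gripped (81 N) and pressed flush (about 20 N). I felt no torque from the end stop, and the hand-in gave no verdict.

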